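Clamp a mask jar and unscrew its tight lid

TASK

The jar of hair mask is standing loose in the counter clamp: press the clamp's lever fully down so that the jar is held fast, then unscrew the jar's tight lid anticlockwise until its thread lets go, and lift it straight up. Finish holding the lid in the gripper, level, two or three centimetres clear above the jar's mouth, with the jar still standing clamped; do not put the lid down, and do not knock about the bowl, tint brush, black-lidded pot and section clip lying round the clamp.

Things in the scene. Friction and masses are not known exactly. Their poses are not given: they have to be found in the camera images.
- jar_clamp: Counter clamp on an aluminium base plate 180 x 92 x 12 mm, fixed to the worktop. Origin: on the worktop, under the axis of the seated jar; z up; x points from the grey vee jaw, past the jar, to the lever. Jaws reach 52 mm above the worktop, the cheeks of the lever 50 mm. The lever swings in the clamp's x-z plane.
- lever_pivot (a point): Hinge pin of the clamp lever, 40 mm above the worktop, 88 mm from the jar's axis along the clamp's x.
- lever_tip (a point): Point in the middle of the lever's black grip paddle (36 mm long, 26 mm wide, 11 mm thick), 74 mm from lever_pivot. With the lever up it stands outwards of the pivot (along the clamp's x) and about 105 mm above the worktop; pressed down it is level with the pivot, 40 mm above the worktop (top of the paddle 45 mm).
- clamp_lever (a joint): Angle of the clamp lever, rad: 0 = up, leaning outwards at 60 degrees above level (starts 0 to 0.15); 1.05 = fully down and level, against its stop, the jar gripped. It stays where it is left; pressing its paddle down takes 5 to 12 N.
- jar: Round amber glass jar, 56 mm in diameter, 57 mm high to the shoulder, 70 mm to the mouth (inside the lid), 0.35 kg. Origin: centre of its underside, z up. It stands on the clamp's plate (12 mm above the worktop) loose, a few mm away from the vee jaw; unclamped it would turn with the lid. Closing the clamp moves it 1 to 3 mm.
- lid_centre (a point): Centre, half-way up, of the black ribbed screw lid; axes of the lid, z up. Lid 59 mm in diameter, 24 mm high, 0.08 kg. Screwed on: its underside 60 mm, this point 72 mm above the jar's underside (84 mm above the worktop). Anticlockwise seen from above opens. Tight: 0.4 to 0.8 N m at first, less later. Let go part-way it stays in the thread; turn it by several grasps if need be.
- lid_rib (a point): Broad rib on the lid's side, 29.5 mm from its axis, half-way up. Screwed on, it lies along the jar's +x axis. The quick thread lets go after turning 105 degrees (1.83 rad) relative to the jar, the lid having risen 3 mm, and a stop blocks it at 140 degrees (2.44 rad); between these the lid lifts off freely.
- tint_bowl: Bystander: black tint bowl, 127 x 147 x 50 mm, loose, beside the vee jaw. Origin: centre of its underside.
- tint_brush: Bystander: black tint brush, 183 mm long, lying loose. Origin: under its centre.
- pot_black_lid: Bystander: small cream pot with a black lid, 61 mm in diameter, 48 mm high, loose. Origin: centre of its underside.
- section_clip: Bystander: black section clip, 110 mm long, lying loose. Origin: under its centre.
There are look-alikes about, which are no part of the job. Leave any green look-alike of the part that bears lid_centre alone.

How it is judged:
By the outcome, as a careful person would: the job done as asked, in the order asked, and still so for the second after the job is handed in, while the arm keeps its last pose, push and grip.
It also fails if it takes over 58 s, if anything falls off the work surface, if the arm or the gripper's body presses on something with over 40 N, if the wrist force passes 120 N, or if a joint passes its speed limit or range.

ROBOT

A 7-joint arm with a two-finger parallel gripper is mounted at the origin on a cart in front of the work surface, level with it; the furniture and walls round the work are solid. World frame = base frame: x ahead of the robot, y to its left, z up, the work surface at z = 0. Lengths are in mm, angles in rad, forces in N, time in s.
With the tool pointing down it reaches from about 400 to 925 mm from the base axis. Payload 5.6 kg.
Tool frame: the origin (TCP) lies at the very end of the fingers, on their centre line; the grasp point (between the pads) lies 19 mm behind it; z points along the fingers, y is the line along which they close (so a half turn about z gives the same grasp; the last joint's range is limited). The gripper opens to 85 mm and grips with 20 to 120 N. Pads are 22 mm wide; open, the fingers measure 114 mm over their backs; the gripper's body (76 mm by 85 mm) begins 54 mm behind the grasp point. The pads swing forward as they close: fully open they stand 13 mm farther back than shut.
Start: joints at [-0.043, 0.468, -0.012, 1.603, 0.006, 1.071, -0.056], TCP at [650.008, -0.044, 193.39] pointing down, gripper open.
Joint ranges: [-2.53, 2.53], [-0.31, 2.02], [-1.57, 1.55], [0.28, 2.44], [-1.29, 4.43], [0.15, 1.84], [-2.92, 2.92]. Speed limits (rad/s): [2.57, 2.57, 3.14, 3.14, 3.14, 3.14, 3.14].

INTERFACE

Orientations are given as a unit quaternion [w, x, y, z].
In Python, from station import r gives the robot as it stands. The module is installed in compiled form; this text tells all that it offers.
- The arm moves only by the tool play_rows, never from a script. Its argument "commands" is a list that holds one entry, the list of rows, each a list of 6 numbers: the shift along the tool's x, y, z in cm, then the turn, a rotation vector about the tool's x, y, z in degrees. In form: [[[x, y, z, wx, wy, wz], ...]]. A call has 1 to 12 rows; each row shifts and turns the commanded pose from where the row before left it, along the tool's axes as they then stand; what a row does not reach is not made up. A row lasts 1/12 s, in which the tool goes at most 41.7 mm and 7.16 degrees, less where a joint would pass 70% of its speed; a pose out of reach is approached as far as the arm can. A call with a gripper value outside its range is refused whole. "claw" is the opening, from 0 (shut) to 1 (fully open), set as the call begins (left out, the last holds). The fingers move at their own pace and stop on an object; the grip force is fixed at half the most. Time passes only in rows, so rows that do not move let the fingers close. It gives the time, the measured TCP pose, the force, the opening and the grip force at its end, in the units of the state.
- r.read_state(): the state, without advancing time (a new reading comes with each control period).
- r.grab_frame(name): name is "scene" or "side" or "wrist"; returns a dict with "color" (400x640x3 uint8, blue, green, red), "range_z" (400x640 float32, mm along the optical axis (not along the pixel's ray), 0 where there is no reading), "fov_y" (degrees; the focal length in pixels is half the picture's height over the tangent of half this angle, whatever the lens; pixels are square), "cx", "cy" (the principal point, pixels), "R" (3x3) and "t" (3): a world point X has camera coordinates R X + t; the wrist camera has in their place "tool_from_camera" (4x4, takes a point from camera to tool coordinates, whose origin is the TCP and whose axes are the flange's). Camera axes: x right, y down, z forward; pixel columns grow to the right and rows downward; lengths in mm; the calibration is good to about 2 mm. A picture is of the moment at which its call begins: read the wrist's pose just before it.
- r.job_done(): hands the job in; it is judged then, once.
The state is a dict: "clock": time; "q": joint angles; "qvel": joint speeds; "effort": joint torques, N m; "tool_pos": TCP position; "orientation": TCP orientation; "wrist_force": force on the tool from outside, world axes, zero at the start; "ft_torque": the same for the moment, N m; "finger_gap": opening from 0.0 (shut) to 1.0 (fully open); "grip_force": force on a finger pad.
Only numpy, scipy, OpenCV 4.12 (cv2) and the standard library are available. Lean on these libraries where they do the work, as an engineer would, in place of code of your own. Each camera call takes 0.05 s, during which the arm holds its last target. There are 200 camera calls.

## Working session

There is one attempt and no reset: what is moved stays moved. The work goes in short steps, Python scripts to look and compute and a tool call to move; the robot and the scene stay as the last step left them, time stands still between calls to the robot, and variables do not carry over. Pictures are saved under pics/ and viewed, at most 13 in all, crops included, and the job is handed in when it is done.

Besides the shell and the picture viewer there is one more tool, called after ">>>" by a JSON object that holds its "method" and its "body", one argument or row to a line. play_rows: Moves the arm, as the interface text tells. Its arguments: {"type":"object","properties":{"commands":{"type":"array"},"claw":{"type":"number"}},"required":["commands"]}

```bash
mkdir -p pics; cat > h.py <<'E'
import numpy as np, cv2
from station import r
from scipy.spatial.transform import Rotation as Ro
def grab(n):
    s=r.read_state(); f=r.grab_frame(n)
    f['f']=200/np.tan(np.radians(f['fov_y']/2))
    if n=='wrist':
        w,x,y,z=s['orientation']; T=np.eye(4); T[:3,:3]=Ro.from_quat([x,y,z,w]).as_matrix(); T[:3,3]=s['tool_pos']
        M=np.linalg.inv(T@np.array(f['tool_from_camera'])); f['R']=M[:3,:3]; f['t']=M[:3,3]
    return f
def cloud(f):
    v,u=np.mgrid[:400,:640]; d=f['range_z']
    P=np.stack([(u-f['cx'])*d/f['f'],(v-f['cy'])*d/f['f'],d],-1)
    W=(P-np.array(f['t']))@np.array(f['R'])
    W[d<=0]=np.nan
    return W
E
python3 - <<'E'
from h import *
for n in ['scene','side']:
    f=grab(n); cv2.imwrite(f'pics/{n}0.png',f['color']); np.save(f'{n}0.npy',cloud(f))
    print(n,f['fov_y'],-np.array(f['R']).T@f['t'])
s=r.read_state(); print(s)
E
```

```text
scene 47.00615923458968 [104.57759555 507.76026778 584.92789827]
side 52.36476280291016 [231.59909506 733.91827983 409.05771255]
{'clock': 0.1, 'q': array([-0.04301504,  0.46829096, -0.01161578,  1.60354447,  0.00598984,
        1.07139478, -0.05628223]), 'qvel': array([-0.00152101, -0.00150369, -0.00062808, -0.00204895, -0.00082021,
        0.00080189,  0.0012074 ]), 'effort': array([ 1.06754396e-03, -5.33521950e+01,  2.19214533e-02, -2.51963443e+01,
        1.15740488e-02,  4.25570266e-03,  1.47225879e-06]), 'tool_pos': array([ 6.49432197e+02, -4.94284319e-02,  1.92527079e+02]), 'orientation': array([-5.29876861e-04,  7.07115350e-01,  7.07097758e-01, -6.01285061e-04]), 'wrist_force': array([-0.4473166 , -0.19963119,  0.62128394]), 'ft_torque': array([ 0.02403382, -0.05130252, -0.00922835]), 'grip_force': 0.0, 'finger_gap': 0.9996567747141729}
```

View pics/scene0.png

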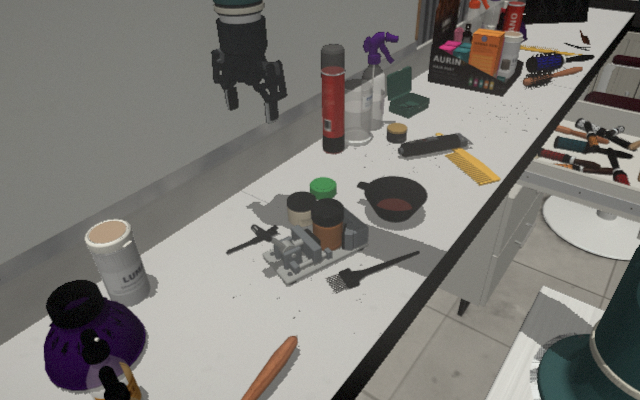

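View pics/side0.png

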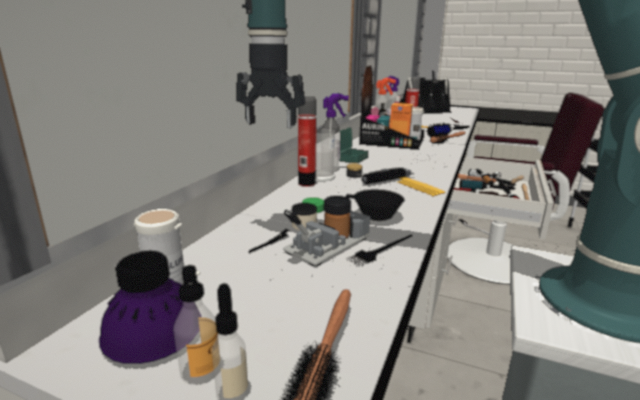

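The scene view shows the amber jar with its black lid at about (327,212). The clamp base is at (315,250) with the lever at about (285,240), towards the camera. The bowl is at (395,195), the brush at (375,270), the pot at (300,208) with a green lid behind it at (323,188), and the clip at (255,240).

```bash
python3 - <<'E'
from h import *
W=np.load('scene0.npy'); im=cv2.imread('pics/scene0.png')
for u,v in [(327,207),(327,215),(300,200),(323,184),(395,185),(285,240),(270,232),(355,240),(265,255),(285,281),(367,240)]: print(u,v,W[v,u].round())
c=cv2.resize(im[160:310,210:430],None,fx=3.6,fy=3.6,interpolation=cv2.INTER_CUBIC); cv2.imwrite('pics/c1.png',c)
m=(W[...,2]>76)&(W[...,2]<102)&(np.abs(W[...,1]-W[207,327,1])<60)&(np.abs(W[...,0]-W[207,327,0])<60)
top=W[m]
for lo,hi in [(76,90),(90,94),(94,98),(98,102)]:
    t=top[(top[:,2]>=lo)&(top[:,2]<hi)]
    if len(t): print(lo,len(t),t.min(0).round(),t.max(0).round(),t.mean(0).round(1))
E
```

```text
327 207 [501. -19.  97.]
327 215 [488.  -1.  96.]
300 200 [601. -62.  45.]
323 184 [ 619. -161.   23.]
395 185 [ 482. -237.   32.]
285 240 [538.  57.  54.]
270 232 [610.  22.  14.]
355 240 [450. -35.  34.]
265 255 [575.  75.  11.]
285 281 [505. 101.   7.]
367 240 [441. -62.  19.]
76 202 [472. -31.  76.] [524.  10.  90.] [488.4  -2.4  82.9]
90 87 [472. -43.  90.] [531.   9.  94.] [492.   -5.7  92.2]
94 472 [473. -48.  94.] [530.   9.  98.] [500.9 -18.8  95.8]
```

View pics/c1.png

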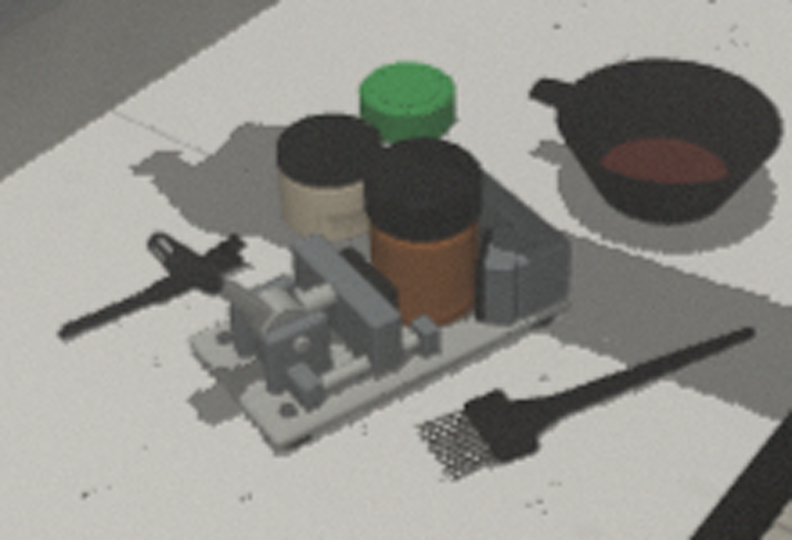

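The crop shows the vee jaw at the right and the sliding jaw and lever cheeks at the left. The lever arm at about (260,290) rises towards the black paddle at about (195,265), which overlaps the clip behind it. I'll fit the clamp yaw and check the tip.

```bash
python3 - <<'E'
from h import *
W=np.load('scene0.npy'); im=cv2.imread('pics/scene0.png')
f=grab('scene')
def proj(p):
    q=np.array(f['R'])@p+f['t']; return (q[:2]/q[2]*f['f']+[f['cx'],f['cy']]).round()
# plate top & contents: points 8-16mm
for n in ['scene0','side0']:
    W=np.load(n+'.npy')
    d=np.hypot(W[...,0]-515,W[...,1]-20)
    m=(W[...,2]>8.5)&(W[...,2]<14.5)&(d<130)
    P=W[m][:,:2].astype(np.float32); print(n,len(P),cv2.minAreaRect(P))
    m=(W[...,2]>60)&(W[...,2]<125)&(np.hypot(W[...,0]-540,W[...,1]-85)<50)
    v,u=np.nonzero(m)
    for a,b in list(zip(u,v))[::12]: print(a,b,W[b,a].round())
for yaw in [60,69,75]:
    c=np.cos(np.radians(yaw)); s=np.sin(np.radians(yaw))
    print(yaw,[proj(np.array([501+c*L,-19+s*L,z])) for L,z in [(88,40),(125,104)]])
E
```

```text
scene0 1079 ((506.5854797363281, 20.709617614746094), (230.91049194335938, 164.93521118164062), 1.128819465637207)
253 225 [558. 109. 112.]
252 227 [558. 112. 110.]
255 228 [550. 113. 112.]
257 229 [546. 113. 112.]
257 230 [544. 114. 112.]
257 231 [544. 115. 110.]
256 232 [542. 119. 112.]
255 233 [545. 118. 108.]
267 233 [542.  95.  94.]
266 234 [535. 104. 101.]
266 235 [534. 105. 100.]
265 236 [533. 109. 101.]
265 237 [534. 108.  98.]
265 238 [535. 107.  94.]
264 239 [535. 110.  94.]
276 239 [539.  79.  71.]
276 240 [533.  84.  75.]
276 241 [532.  86.  74.]
278 242 [532.  81.  69.]
274 244 [534.  89.  69.]
280 245 [530.  79.  62.]
side0 815 ((512.9288330078125, 17.60333251953125), (174.35292053222656, 231.3763885498047), 84.48971557617188)
286 209 [559. 111. 115.]
288 211 [553. 115. 114.]
291 212 [545. 118. 114.]
292 213 [543. 119. 113.]
293 214 [542. 117. 111.]
294 215 [539. 118. 109.]
296 216 [537. 114. 106.]
297 217 [536. 113. 104.]
298 218 [536. 109. 100.]
299 219 [535. 106.  97.]
300 220 [534. 103.  94.]
301 221 [534.  98.  90.]
295 223 [545. 103.  86.]
300 224 [534. 103.  86.]
298 226 [542.  95.  77.]
303 227 [535.  88.  73.]
302 229 [536.  90.  70.]
307 230 [531.  78.  63.]
60 [array([283., 244.]), array([259., 222.])]
69 [array([286., 249.]), array([264., 228.])]
75 [array([289., 252.]), array([268., 232.])]
```

>>> {"method": "play_rows", "body": {
  "commands": [
    [[1.83, -2.9, 0, 0, 0, 0], [1.83, -2.9, 0, 0, 0, 0], [1.83, -2.9, 0, 0, 0, 0], [1.83, -2.8, 0, 0, 0, 0], [0, 0, 0, 0, 0, 6.67], [0, 0, 0, 0, 0, 6.67], [0, 0, 0, 0, 0, 6.66], [0, 0, 2.5, 0, 0, 0], [0, 0, 2.5, 0, 0, 0], [0, 0, 2.5, 0, 0, 0], [0, 0, 0, 0, 0, 0]]
  ],
  "claw": 0
}}

```text
clock: 1.07
tool_pos: [531.2, 72.5, 114.0]
orientation: [-0.002, 0.819, 0.574, -0.004]
wrist_force: [-2.1, -0.2, -0.4]
finger_gap: -0.002
grip_force: 0.0
```

```bash
python3 - <<'E'
from h import *
f=grab('scene'); s=r.read_state(); print(s['tool_pos'],s['q'],s['wrist_force'],s['finger_gap'])
a=f['color'][130:310,200:440]
f=grab('wrist'); b=f['color']; np.save('w1.npy',cloud(f))
cv2.imwrite('pics/c2.png',np.vstack([cv2.resize(a,(440,300)),cv2.resize(b,(440,275))]))
E
```

```text
[532.82161386  72.79566081 116.25886441] [-1.97962721e-01  3.80040388e-01 -9.36048493e-05  1.94097833e+00
  7.92423142e-05  8.26316621e-01 -5.47110953e-01] [ 0.1503818  -0.19174313 -0.07072767] -0.005708891999763377
```

View pics/c2.png

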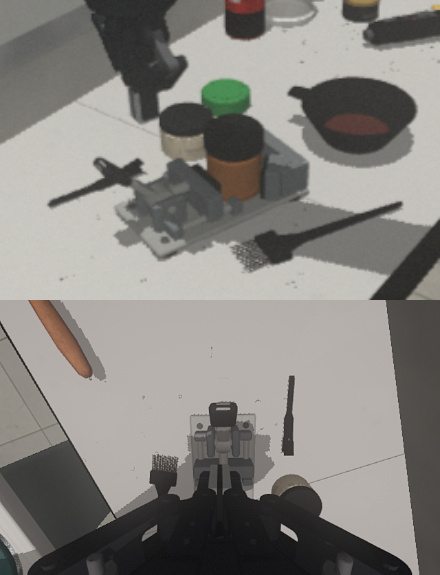

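The wrist view shows the fingers at (222,480) in line with the lever. The paddle is ahead at (223,410), so the yaw is right and the fingers are on the jar side of it. I'll check the lateral offset and paddle position numerically.

```bash
python3 - <<'E'
from h import *
W=np.load('w1.npy'); a=np.radians(70); c,s=np.cos(a),np.sin(a)
D=W-[501,-19,0]; L=np.stack([D[...,0]*c+D[...,1]*s,-D[...,0]*s+D[...,1]*c,D[...,2]],-1)
tcp=np.array([532.8,72.8])-[501,-19]; print('tcp',tcp@[c,s],tcp@[-s,c])
m=(L[...,2]>55)&(L[...,2]<135)&(L[...,0]>112)&(abs(L[...,1])<40)
P=L[m]
for z in range(55,135,8):
    p=P[(P[:,2]>=z)&(P[:,2]<z+8)]
    if len(p)>3: print(z,len(p),np.percentile(p[:,0],[5,50,95]).round(),np.percentile(p[:,1],[2,50,98]).round())
m=(L[...,2]>8)&(L[...,2]<15)&(abs(L[...,1])<70)&(L[...,0]>80)&(L[...,0]<150)
p=L[m]; print(np.percentile(p[:,1],[2,98]),np.percentile(p[:,0],[2,98]), cv2.minAreaRect(p[:,:2].astype(np.float32)))
E
```

```text
tcp 97.14002314590263 1.515223816304556
71 14 [112. 112. 114.] [-8. -3.  6.]
79 108 [113. 116. 119.] [-8. -1.  6.]
87 136 [120. 122. 124.] [-13.  -1.  11.]
95 257 [124. 127. 130.] [-13.  -0.  12.]
103 419 [130. 135. 146.] [-13.  -1.  12.]
111 567 [137. 141. 145.] [-12.  -0.  11.]
[-46.15081948  43.54509709] [ 81.67884994 117.84947016] ((98.93185424804688, -1.3285484313964844), (38.66009521484375, 91.9256362915039), 0.9559386372566223)
```

>>> {"method": "play_rows", "body": {
  "commands": [
    [[1.1, 0.2, 1.3, 0, 0, 0], [0.9, 0, 0.2, 0, 0, 0], [0.8, 0, 0.6, 0, 0, 0], [0.7, 0, 0.7, 0, 0, 0], [0.6, 0, 0.7, 0, 0, 0], [0.5, 0, 0.8, 0, 0, 0], [0.4, 0, 0.9, 0, 0, 0], [0, 0, 0, 0, 0, 0]]
  ]
}}

```text
clock: 1.83
tool_pos: [556.1, 124.6, 67.0]
orientation: [-0.001, 0.818, 0.575, 0.003]
wrist_force: [0.7, 2.7, 4.2]
finger_gap: 0.003
grip_force: 2.3
```

>>> {"method": "play_rows", "body": {
  "commands": [
    [[0.1, 0, 0.7, 0, 0, 0], [0, 0, 0.6, 0, 0, 0], [0, 0, 0.5, 0, 0, 0], [0, 0, 0.2, 0, 0, 0], [0, 0, 0.2, 0, 0, 0], [0, 0, 0, 0, 0, 0]]
  ]
}}

```text
clock: 2.33
tool_pos: [554.2, 120.1, 44.0]
orientation: [0.0, 0.819, 0.573, -0.0]
wrist_force: [0.5, -0.1, 1.4]
finger_gap: 0.001
grip_force: 0.3
```

```bash
python3 - <<'E'
from h import *
for i in range(3):
    f=grab('wrist'); s=r.read_state(); print(s['tool_pos'],s['wrist_force'])
E
```

```text
[553.94789509 119.90087648  43.93714101] [ 0.79687371 -0.09879873  0.04429551]
[553.74111992 119.81359165  43.89597934] [-0.51242137 -0.03696041 -0.56023916]
[553.70794062 119.81544506  43.87410157] [ 0.57868407 -0.1215521   0.18079394]
```

>>> {"method": "play_rows", "body": {
  "commands": [
    [[0, 0, 0.2, 0, 0, 0], [0, 0, 0, 0, 0, 0]]
  ]
}}

```text
clock: 2.65
tool_pos: [554.1, 120.4, 42.2]
orientation: [-0.0, 0.819, 0.574, -0.0]
wrist_force: [-0.7, -1.0, 2.5]
finger_gap: 0.001
grip_force: 0.8
```

```bash
python3 - <<'E'
from h import *
f=grab('side'); s=r.read_state(); print(s['tool_pos'],s['wrist_force'])
a=f['color'][150:290,220:440]
f=grab('wrist'); b=f['color']; W=cloud(f)
cv2.imwrite('pics/c3.png',np.vstack([cv2.resize(a,(440,280)),cv2.resize(b,(440,275))]))
E
```

```text
[554.10397642 120.38421979  42.26572229] [0.32980678 0.86065878 1.32514764]
```

View pics/c3.png

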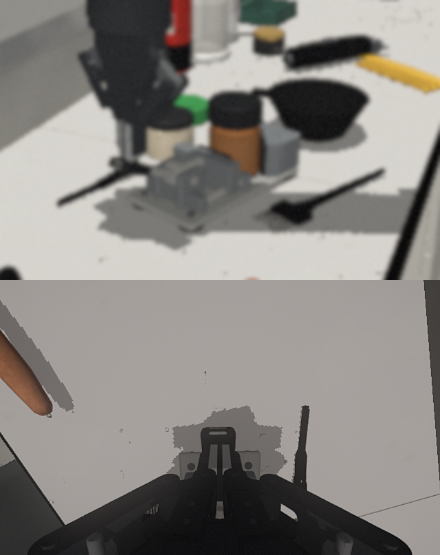

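The wrist view shows the lever down and level, with its paddle under the fingers at (217,440). The contact force is only about 1 N, so I'll press further to be sure it reaches the stop.

>>> {"method": "play_rows", "body": {
  "commands": [
    [[0, 0, 0.15, 0, 0, 0], [0, 0, 0.15, 0, 0, 0], [0, 0, 0, 0, 0, 0]]
  ]
}}

```text
clock: 3.0
tool_pos: [554.6, 120.7, 39.4]
orientation: [0.0, 0.819, 0.574, 0.0]
wrist_force: [-0.3, 1.7, 2.8]
finger_gap: 0.001
grip_force: 1.1
```

```bash
python3 - <<'E'
from h import *
f=grab('wrist'); W=cloud(f); st=r.read_state(); print(st['wrist_force'])
a=np.radians(70); c,s=np.cos(a),np.sin(a)
D=W-[501,-19,0]; L=np.stack([D[...,0]*c+D[...,1]*s,-D[...,0]*s+D[...,1]*c,D[...,2]],-1)
m=(L[...,2]>20)&(L[...,2]<70)&(abs(L[...,1])<25)&(L[...,0]>100)&(L[...,0]<200)
P=L[m]
for z in range(110,200,5):
    p=P[(P[:,0]>=z)&(P[:,0]<z+5)]
    if len(p)>3: print(z,len(p),np.percentile(p[:,2],[5,50,95]).round(),np.percentile(p[:,1],[2,50,98]).round())
b=cv2.resize(f['color'][200:400,200:440],None,fx=3,fy=3,interpolation=cv2.INTER_CUBIC)
cv2.imwrite('pics/c4.png',cv2.convertScaleAbs(b,alpha=2.0))
E
```

```text
[-0.55960964  0.7496729   1.86819696]
```

View pics/c4.png

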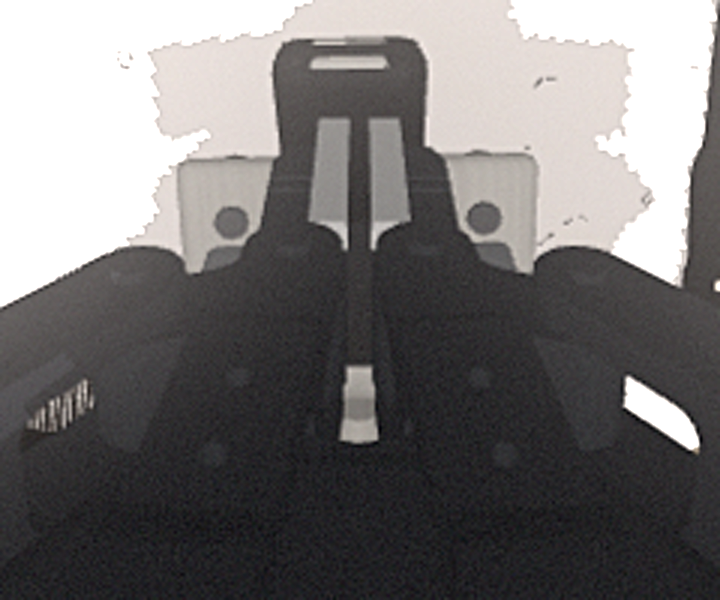

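The paddle lies beneath the fingertips, with its outer end at (350,50) and beyond them. I'll check its height in the fixed cameras' depth.

```bash
python3 - <<'E'
from h import *
a=np.radians(70); c,s=np.cos(a),np.sin(a)
for n in ['scene','side']:
  f=grab(n); W=cloud(f); 
  D=W-[501,-19,0]; L=np.stack([D[...,0]*c+D[...,1]*s,-D[...,0]*s+D[...,1]*c,D[...,2]],-1)
  m=(L[...,2]>15)&(L[...,2]<70)&(abs(L[...,1])<20)&(L[...,0]>95)&(L[...,0]<200)
  v,u=np.nonzero(m); print(n,u.min(),u.max(),v.min(),v.max())
  P=L[m]
  for z in range(95,200,5):
    p=P[(P[:,0]>=z)&(P[:,0]<z+5)]
    if len(p)>3: print(z,len(p),np.percentile(p[:,2],[5,50,95]).round(),np.percentile(p[:,1],[2,50,98]).round())
  if n=='scene': cv2.imwrite('pics/c5.png',cv2.convertScaleAbs(cv2.resize(f['color'][190:300,220:370],(750,550),interpolation=cv2.INTER_CUBIC),alpha=1.5))
print(r.read_state()['wrist_force'],r.read_state()['tool_pos'])
E
```

```text
scene 250 288 242 268
95 88 [17. 45. 50.] [-16.   4.  20.]
100 79 [17. 41. 52.] [-18.   8.  20.]
105 23 [45. 52. 54.] [-7.  5.  7.]
110 19 [48. 55. 57.] [-7.  5.  7.]
115 24 [52. 57. 59.] [-8.  4.  8.]
120 19 [55. 59. 61.] [-5.  5.  8.]
125 20 [57. 61. 63.] [-4.  5.  8.]
130 20 [58. 63. 65.] [-5.  5.  8.]
135 20 [61. 67. 70.] [-3.  9. 13.]
140 16 [62. 67. 69.] [ 1. 11. 14.]
145 9 [65. 68. 70.] [11. 13. 14.]
150 6 [67. 69. 69.] [11. 13. 14.]
155 4 [66. 68. 69.] [12. 12. 13.]
side 285 314 231 253
95 105 [16. 29. 52.] [-17.  -3.  19.]
100 122 [19. 36. 51.] [-18.  10.  19.]
105 40 [19. 33. 54.] [-20.  -5.  17.]
110 9 [50. 54. 58.] [-4.  4.  5.]
115 9 [30. 56. 59.] [-17.   4.   6.]
120 14 [52. 58. 61.] [-4.  4.  5.]
125 7 [57. 60. 63.] [-2.  5.  5.]
130 10 [59. 64. 66.] [-6.  4.  6.]
140 8 [64. 67. 69.] [ 8. 10. 12.]
145 4 [64. 66. 68.] [10. 11. 11.]
150 4 [66. 67. 67.] [ 9. 10. 11.]
155 4 [67. 69. 70.] [ 9. 10. 11.]
[-0.00496431  0.30096172  2.04590705] [554.40967735 120.20489338  39.26269847]
```

View pics/c5.png

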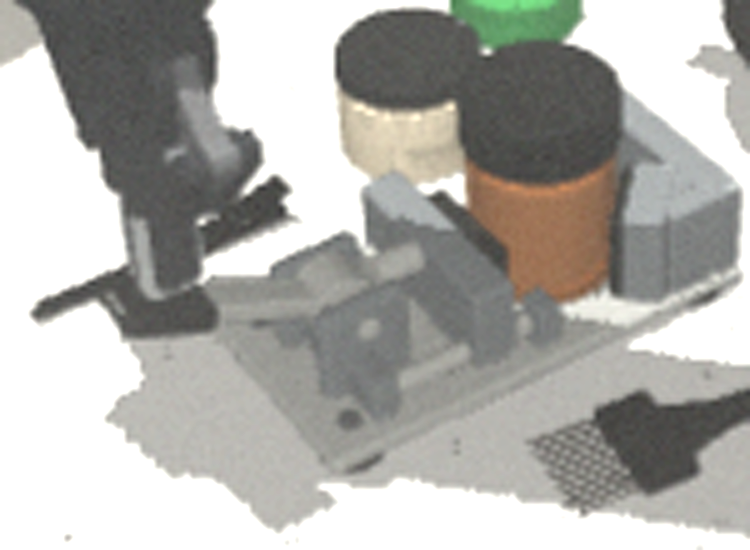

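The crop shows the lever arm still sloping, at roughly 20° above level. The fingertip at (165,290) rests on the paddle at about z=67, while the TCP reads 39. I need to reconcile those two.

```bash
python3 - <<'E'
from h import *
f=grab('scene'); W=cloud(f); st=r.read_state()
def proj(p):
    q=np.array(f['R'])@p+f['t']; return (q[:2]/q[2]*f['f']+[f['cx'],f['cy']]).round()
print('tcp',proj(st['tool_pos']),'z67',proj(st['tool_pos']+[0,0,28]))
for v in range(225,258,2): print(v,[W[v,u].round().tolist() for u in (249,255,259)])
E
```

```text
tcp [255. 262.] z67 [253. 250.]
225 [[539.0, 134.0, 138.0], [507.0, 150.0, 163.0], [500.0, 148.0, 165.0]]
227 [[541.0, 133.0, 132.0], [511.0, 147.0, 155.0], [498.0, 151.0, 164.0]]
229 [[544.0, 131.0, 125.0], [511.0, 147.0, 152.0], [503.0, 147.0, 155.0]]
231 [[538.0, 137.0, 128.0], [513.0, 147.0, 146.0], [511.0, 140.0, 143.0]]
233 [[535.0, 140.0, 127.0], [515.0, 145.0, 140.0], [522.0, 131.0, 127.0]]
235 [[550.0, 127.0, 107.0], [523.0, 139.0, 128.0], [539.0, 116.0, 105.0]]
237 [[550.0, 128.0, 104.0], [542.0, 122.0, 103.0], [538.0, 117.0, 102.0]]
239 [[549.0, 129.0, 101.0], [541.0, 124.0, 101.0], [537.0, 119.0, 99.0]]
241 [[550.0, 129.0, 96.0], [540.0, 125.0, 98.0], [538.0, 118.0, 94.0]]
243 [[549.0, 131.0, 93.0], [545.0, 122.0, 89.0], [538.0, 119.0, 91.0]]
245 [[550.0, 130.0, 88.0], [541.0, 125.0, 89.0], [539.0, 119.0, 85.0]]
247 [[549.0, 132.0, 85.0], [542.0, 125.0, 84.0], [552.0, 108.0, 67.0]]
249 [[554.0, 129.0, 76.0], [549.0, 120.0, 72.0], [545.0, 114.0, 70.0]]
251 [[548.0, 134.0, 79.0], [545.0, 124.0, 73.0], [541.0, 119.0, 72.0]]
253 [[545.0, 137.0, 78.0], [542.0, 127.0, 73.0], [540.0, 120.0, 69.0]]
255 [[545.0, 138.0, 74.0], [542.0, 128.0, 69.0], [538.0, 122.0, 66.0]]
257 [[544.0, 139.0, 71.0], [598.0, 80.0, -2.0], [591.0, 76.0, -2.0]]
```

```bash
python3 - <<'E'
from h import *
f=grab('scene')
def proj(p):
    q=np.array(f['R'])@p+f['t']; return (q[:2]/q[2]*f['f']+[f['cx'],f['cy']]).round()
print('at move1',proj(np.array([532.8,72.8,116.3])),'seen 279,199; start tcp',proj(np.array([649.4,0,192.5])))
f=grab('wrist'); W=cloud(f)
for v in range(10,400,60): print(v,[np.nan_to_num(W[v,u]).round().tolist() for u in (200,317,500)])
st=r.read_state(); print(st['q'],st['clock'],st['tool_pos'],st['effort'])
E
```

```text
at move1 [279. 218.] seen 279,199; start tcp [254. 141.]
10 [[528.0, 272.0, -0.0], [598.0, 246.0, -0.0], [708.0, 207.0, -2.0]]
70 [[512.0, 240.0, -1.0], [585.0, 213.0, 0.0], [700.0, 171.0, -0.0]]
130 [[494.0, 205.0, -1.0], [572.0, 177.0, 1.0], [693.0, 132.0, -1.0]]
190 [[475.0, 165.0, -1.0], [557.0, 135.0, -1.0], [685.0, 88.0, -1.0]]
250 [[453.0, 121.0, -0.0], [556.0, 132.0, 93.0], [676.0, 40.0, -1.0]]
310 [[522.0, 145.0, 137.0], [551.0, 116.0, 114.0], [665.0, -15.0, -0.0]]
370 [[521.0, 133.0, 150.0], [557.0, 131.0, 160.0], [598.0, 118.0, 161.0]]
[-0.26646108  0.53397973 -0.0078449   1.91562383  0.00663269  0.69213
 -0.62764156] 3.3 [554.33829623 120.16218254  39.25393171] [ 2.14118825e-02 -4.92447460e+01  1.08846151e-01 -1.77202481e+01
  2.42197292e-02  1.04115447e-01  2.12622996e-03]
```

The wrist camera's floor reads z=0, so the pose readings are right. The fingers themselves end about 28 mm behind the stated TCP when shut. I'll use that offset and keep pressing.

>>> {"method": "play_rows", "body": {
  "commands": [
    [[0.05, 0, 0.4, 0, 0, 0], [0.05, 0, 0.4, 0, 0, 0], [0.05, 0, 0.4, 0, 0, 0], [0.05, 0, 0.4, 0, 0, 0], [0, 0, 0.3, 0, 0, 0], [0, 0, 0, 0, 0, 0]]
  ]
}}

```text
clock: 3.8
tool_pos: [555.7, 123.2, 20.1]
orientation: [0.0, 0.819, 0.574, 0.001]
wrist_force: [0.7, 1.0, 2.2]
finger_gap: 0.005
grip_force: 0.7
```

>>> {"method": "play_rows", "body": {
  "commands": [
    [[0, 0, 0.2, 0, 0, 0], [0, 0, 0.2, 0, 0, 0], [0, 0, 0, 0, 0, 0]]
  ]
}}

```text
clock: 4.05
tool_pos: [555.7, 123.2, 16.5]
orientation: [-0.0, 0.819, 0.574, 0.001]
wrist_force: [0.4, 2.1, 2.8]
finger_gap: -0.004
grip_force: 1.5
```

```bash
cat > lev.py <<'E'
from h import *
a=np.radians(70); c,s=np.cos(a),np.sin(a)
f=grab('scene'); W=cloud(f)
D=W-[501,-19,0]; L=np.stack([D[...,0]*c+D[...,1]*s,-D[...,0]*s+D[...,1]*c,D[...,2]],-1)
m=(L[...,2]>25)&(L[...,2]<70)&(abs(L[...,1])<16)&(L[...,0]>104)&(L[...,0]<200)
P=L[m]
for z in range(105,190,10):
    p=P[(P[:,0]>=z)&(P[:,0]<z+10)]
    if len(p)>3: print(z,len(p),np.percentile(p[:,2],[5,50,95]).round())
x=r.read_state(); print(x['wrist_force'],x['tool_pos'],x['clock'])
E
python3 lev.py
```

```text
105 43 [39. 46. 47.]
115 48 [41. 47. 49.]
125 45 [43. 48. 50.]
135 42 [44. 50. 66.]
145 67 [45. 52. 67.]
155 100 [47. 55. 68.]
165 83 [47. 54. 56.]
175 18 [48. 52. 54.]
[1.27090235 1.64322153 3.98220507] [555.46081176 122.87969709  16.46574055] 4.1
```

>>> {"method": "play_rows", "body": {
  "commands": [
    [[0, 0, 0.2, 0, 0, 0], [0, 0, 0.2, 0, 0, 0], [0, 0, 0.1, 0, 0, 0], [0, 0, 0, 0, 0, 0]]
  ]
}}

```text
clock: 4.43
tool_pos: [555.7, 123.4, 11.7]
orientation: [-0.0, 0.819, 0.574, 0.001]
wrist_force: [1.7, 3.2, 4.5]
finger_gap: -0.003
grip_force: 2.2
```

```bash
python3 lev.py
```

```text
105 46 [39. 44. 46.]
115 43 [39. 44. 46.]
125 49 [40. 45. 47.]
135 41 [40. 46. 66.]
145 79 [42. 49. 69.]
155 115 [42. 50. 67.]
165 80 [42. 48. 50.]
175 24 [43. 47. 49.]
[1.54488554 4.58285459 3.96294961] [555.60615326 123.16943328  11.66103422] 4.4833
```

>>> {"method": "play_rows", "body": {
  "commands": [
    [[0, 0, 0.15, 0, 0, 0], [0, 0, 0.15, 0, 0, 0], [0, 0, 0, 0, 0, 0]]
  ]
}}

```text
clock: 4.73
tool_pos: [555.7, 123.4, 8.7]
orientation: [-0.0, 0.819, 0.574, 0.001]
wrist_force: [1.3, 2.5, 4.4]
finger_gap: 0.002
grip_force: 2.3
```

>>> {"method": "play_rows", "body": {
  "commands": [
    [[0, 0, 0.15, 0, 0, 0], [0, 0, 0.15, 0, 0, 0], [0, 0, 0, 0, 0, 0]]
  ]
}}

```text
clock: 4.98
tool_pos: [555.8, 123.5, 7.3]
orientation: [-0.0, 0.819, 0.574, 0.001]
wrist_force: [-2.8, 2.6, 17.4]
finger_gap: 0.002
grip_force: 9.1
```

```bash
python3 lev.py
```

```text
105 44 [37. 42. 44.]
115 45 [38. 42. 44.]
125 47 [37. 42. 44.]
135 45 [38. 43. 65.]
145 82 [38. 46. 67.]
155 137 [39. 50. 68.]
165 82 [37. 43. 45.]
175 23 [38. 42. 44.]
[-3.33253241  3.08475763 18.03204031] [555.85546043 123.51592111   7.33492052] 5.0333
```

The lever is level against its stop (top at about 43 along its whole length, 18 N). The fingertips end about 37 mm behind the nominal TCP. Next I'll rise, open, and go over the lid.

>>> {"method": "play_rows", "body": {
  "commands": [
    [[0, 0, -3.6, 0, 0, 0], [0, 0, -3.6, 0, 0, 0], [0, 0, -3.6, 0, 0, 0], [-3.08, -0.06, 0, 0, 0, 0], [-3.08, -0.06, 0, 0, 0, 0], [-3.08, -0.06, 0, 0, 0, 0], [-3.08, -0.06, 0, 0, 0, 0], [-3.08, -0.06, 0, 0, 0, 0], [0, 0, 0, 0, 0, 0], [0, 0, 0, 0, 0, 0]]
  ],
  "claw": 1
}}

```text
clock: 5.87
tool_pos: [497.8, -23.9, 112.7]
orientation: [-0.0, 0.82, 0.572, -0.001]
wrist_force: [0.1, 0.3, -0.5]
finger_gap: 0.999
grip_force: 0.0
```

```bash
python3 - <<'E'
from h import *
f=grab('wrist'); W=cloud(f); st=r.read_state(); print(st['tool_pos'],st['q'],st['finger_gap'])
g=grab('scene')
cv2.imwrite('pics/c6.png',np.vstack([cv2.convertScaleAbs(cv2.resize(f['color'],(480,300)),alpha=1.6),cv2.resize(g['color'][130:310,200:488],(480,300))]))
for n,V in (('w',W),('s',cloud(g))):
    m=(V[...,2]>92)&(V[...,2]<100)&(np.hypot(V[...,0]-500,V[...,1]+19)<42); p=V[m]; v,u=np.nonzero(m)
    print(n,len(p),p.min(0).round(1) if len(p) else '',p.max(0).round(1) if len(p) else '',u.min() if len(u) else 0,u.max()if len(u) else 0,v.min()if len(u) else 0,v.max()if len(u) else 0)
    if len(p): print(cv2.minEnclosingCircle(p[:,:2].astype(np.float32)),np.median(p[:,2]))
E
python3 lev.py
```

```text
[498.63596992 -22.10999847 112.85326431] [-0.04745141  0.32353822  0.02899696  2.03768139 -0.01278122  0.78221457
 -0.36184308] 1.0036670821150075
w 5444 [473.3 -49.9  92. ] [533.    9.5  98.5] 284 369 169 250
((503.1568298339844, -20.258485794067383), 29.900474548339844) 96.41672962875475
s 522 [471.6 -50.2  92. ] [529.3   8.3  98.4] 312 344 198 218
((500.6649475097656, -20.852632522583008), 29.925844192504883) 95.72053099600014
105 46 [37. 42. 44.]
115 45 [37. 42. 44.]
125 45 [37. 42. 44.]
135 52 [37. 43. 45.]
145 74 [38. 44. 46.]
155 77 [36. 44. 46.]
165 79 [37. 44. 45.]
175 24 [37. 41. 44.]
[-0.32597878 -0.06202215 -0.42733946] [499.42286157 -20.44081865 113.01600732] 6.0167
```

View pics/c6.png

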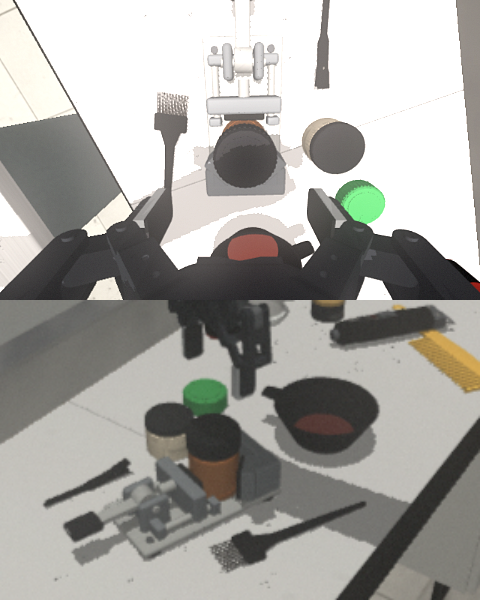

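The lever stays down. The wrist view shows the lid at (245,157) between the open fingers, whose pads are at (155,215) and (325,215). I'll measure the lid once more with the arm settled, and the fingertips in tool coordinates.

```bash
python3 - <<'E'
from h import *
f=grab('wrist');f=grab('wrist'); W=cloud(f); st=r.read_state(); print(st['tool_pos'],st['qvel'].round(3))
V=W; m=(V[...,2]>93)&(V[...,2]<100)&(np.hypot(V[...,0]-501,V[...,1]+19)<42); p=V[m]
print(cv2.minEnclosingCircle(p[:,:2].astype(np.float32)),p.mean(0))
w,x,y,z=st['orientation']; R=Ro.from_quat([x,y,z,w]).as_matrix()
T=(W-st['tool_pos'])@R
m=(T[...,2]>-140)&(T[...,2]<10)&(abs(T[...,1])<75)&(abs(T[...,0])<40)
Z=np.where(m,T[...,2],-999)
for side in (-1,1):
    q=T[m&(T[...,1]*side>20)]
    q=q[np.argsort(-q[:,2])][:400:50]; print(side,q.round().tolist())
    k=m&(T[...,1]*side>20)&(T[...,2]>-60); q=T[k]; print(len(q),np.percentile(q,[1,50,99],axis=0).round(1).tolist() if len(q) else '')
E
```

```text
[499.57167999 -20.18798324 113.07160584] [-0.004 -0.     0.003 -0.001 -0.001  0.     0.004]
((503.5967102050781, -20.301719665527344), 30.039386749267578) [503.7239903  -18.69762484  96.32336618]
-1 [[-1.0, -44.0, -51.0], [1.0, -44.0, -53.0], [11.0, -44.0, -54.0], [11.0, -48.0, -56.0], [-1.0, -44.0, -57.0], [-1.0, -44.0, -58.0], [7.0, -56.0, -59.0], [11.0, -50.0, -59.0]]
376 [[-10.2, -55.3, -59.8], [4.0, -43.8, -56.4], [11.7, -43.4, -50.9]]
1 [[-5.0, 42.0, -50.0], [10.0, 42.0, -53.0], [-4.0, 42.0, -54.0], [10.0, 41.0, -56.0], [11.0, 43.0, -57.0], [12.0, 44.0, -58.0], [6.0, 42.0, -59.0], [5.0, 42.0, -60.0]]
382 [[-10.6, 41.3, -59.9], [4.1, 41.7, -56.4], [11.6, 53.1, -50.9]]
```

>>> {"method": "play_rows", "body": {
  "commands": [
    [[0.07, 0.28, 1.2, 0, 0, 0], [0, 0, 1.9, 0, 0, 0], [0, 0, 1.9, 0, 0, 0], [0, 0, 0, 0, 0, 0], [0, 0, 0, 0, 0, 0], [0, 0, 0, 0, 0, 0]]
  ]
}}

```text
clock: 6.62
tool_pos: [502.8, -21.4, 63.5]
orientation: [0.0, 0.819, 0.574, 0.0]
wrist_force: [1.3, -0.3, 0.5]
finger_gap: 0.998
grip_force: 0.0
```

```bash
python3 - <<'E'
from h import *
f=grab('wrist');f=grab('wrist'); W=cloud(f); st=r.read_state(); print(st['tool_pos'],st['wrist_force'])
w,x,y,z=st['orientation']; R=Ro.from_quat([x,y,z,w]).as_matrix()
V=W; m=(V[...,2]>93)&(V[...,2]<100)&(np.hypot(V[...,0]-502,V[...,1]+20)<36); p=((V-st['tool_pos'])@R)[m]
print(len(p),cv2.minEnclosingCircle(p[:,:2].astype(np.float32)),p.mean(0),p.min(0),p.max(0))
T=(W-st['tool_pos'])@R
for side in (-1,1):
    k=(abs(T[...,0])<40)&(T[...,1]*side>35)&(T[...,1]*side<70)&(T[...,2]>-60)&(T[...,2]<-45); q=T[k]; print(np.percentile(q,[1,50,99],axis=0).round(1).tolist())
E
```

```text
[503.26219993 -21.55294221  64.22087085] [-0.72369746  0.01949528 -0.17046388]
8523 ((1.4290722608566284, -0.005909766536206007), 30.09880828857422) [  3.57439242  -0.37302734 -32.09481419] [-28.06384925 -30.07941848 -34.34450718] [ 31.11874172  29.13937862 -28.73903599]
[[-10.0, -55.7, -59.9], [4.3, -43.9, -56.4], [11.8, -43.4, -50.9]]
[[-10.2, 41.2, -59.9], [4.7, 41.7, -56.4], [11.8, 53.3, -50.3]]
```

>>> {"method": "play_rows", "body": {
  "commands": [
    [[0.08, 0.05, 1.0, 0, 0, 0], [0, 0, 1.0, 0, 0, 0], [0, 0, 1.0, 0, 0, 0], [0, 0, 1.0, 0, 0, 0], [0, 0, 0.1, 0, 0, 0], [0, 0, 0, 0, 0, 0], [0, 0, 0, 0, 0, 0]]
  ]
}}

```text
clock: 7.3
tool_pos: [503.1, -21.2, 22.1]
orientation: [-0.0, 0.819, 0.574, -0.0]
wrist_force: [-0.1, 1.2, 0.4]
finger_gap: 0.998
grip_force: 0.0
```

>>> {"method": "play_rows", "body": {
  "commands": [
    [[0, 0, 0, 0, 0, 0], [0, 0, 0, 0, 0, 0], [0, 0, 0, 0, 0, 0], [0, 0, 0, 0, 0, 0], [0, 0, 0, 0, 0, 0], [0, 0, 0, 0, 0, 0], [0, 0, 0, 0, 0, 0], [0, 0, 0, 0, 0, 0]]
  ],
  "claw": 0
}}

```text
clock: 7.97
tool_pos: [504.3, -21.4, 23.2]
orientation: [0.001, 0.819, 0.574, 0.001]
wrist_force: [1.6, -1.0, 6.4]
finger_gap: 0.668
grip_force: 63.0
```

```bash
python3 - <<'E'
from h import *
f=grab('side'); st=r.read_state(); print(st['tool_pos'],st['wrist_force'],st['ft_torque'],st['q'],st['finger_gap'],st['grip_force'])
g=grab('scene')
cv2.imwrite('pics/c7.png',np.vstack([cv2.resize(f['color'][140:260,260:440],(450,300),interpolation=2),cv2.resize(g['color'][150:270,250:430],(450,300),interpolation=2)]))
E
```

```text
[504.30422869 -21.38915317  23.23522998] [ 0.95659121 -0.83416994  6.35096221] [-0.20910889 -0.22977781  0.05167213] [-0.04365279  0.48053129  0.02367238  2.07427438 -0.01923929  0.58457296
 -0.35584728] 0.6710074149171193 62.996385455917334
```

View pics/c7.png

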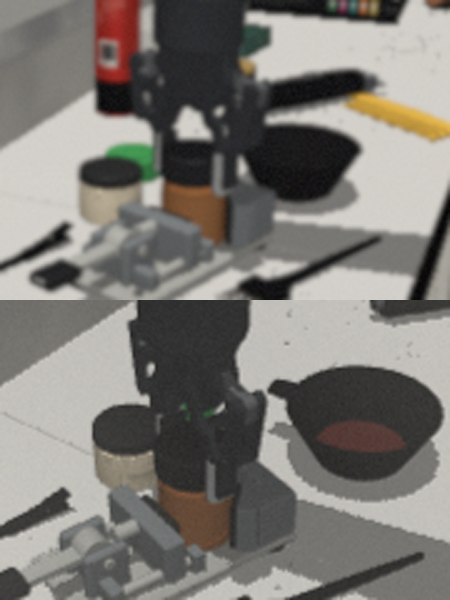

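The lid is gripped squarely (63 N, opening 0.67), with the fingertips just under its lower edge and clear of the jaws. Next I'll unscrew anticlockwise while rising with the thread.

>>> {"method": "play_rows", "body": {
  "commands": [
    [[0, 0, -0.009, 0, 0, -3], [0, 0, -0.009, 0, 0, -3], [0, 0, -0.009, 0, 0, -3], [0, 0, -0.009, 0, 0, -3], [0, 0, -0.009, 0, 0, -3], [0, 0, -0.009, 0, 0, -3], [0, 0, -0.009, 0, 0, -3], [0, 0, -0.009, 0, 0, -3], [0, 0, -0.009, 0, 0, -3], [0, 0, -0.009, 0, 0, -3]]
  ]
}}

```text
clock: 8.9
tool_pos: [504.1, -21.7, 24.0]
orientation: [0.001, 0.643, 0.766, 0.001]
wrist_force: [1.1, -1.7, 4.6]
finger_gap: 0.672
grip_force: 63.2
```

```bash
python3 - <<'E'
from h import *
f=grab('wrist'); st=r.read_state(); print(st['tool_pos'],st['wrist_force'],st['ft_torque'],st['q'],st['finger_gap'],st['grip_force'])
E
```

```text
[504.10753228 -21.72878781  24.00209424] [ 0.04143899 -1.70425292  4.99920731] [-0.28682052 -0.12260672 -0.04318321] [ 0.06829697  0.48472843 -0.11138376  2.06665157  0.09342306  0.59285493
  0.06990704] 0.6675033266051101 63.361447914649034
```

>>> {"method": "play_rows", "body": {
  "commands": [
    [[0, 0, -0.009, 0, 0, -3], [0, 0, -0.009, 0, 0, -3], [0, 0, -0.009, 0, 0, -3], [0, 0, -0.009, 0, 0, -3], [0, 0, -0.009, 0, 0, -3], [0, 0, -0.009, 0, 0, -3], [0, 0, -0.009, 0, 0, -3], [0, 0, -0.009, 0, 0, -3], [0, 0, -0.009, 0, 0, -3], [0, 0, -0.009, 0, 0, -3], [0, 0, -0.009, 0, 0, -3], [0, 0, -0.009, 0, 0, -3]]
  ]
}}

```text
clock: 9.95
tool_pos: [503.9, -22.1, 24.9]
orientation: [0.001, 0.375, 0.927, -0.0]
wrist_force: [1.3, -1.3, 3.7]
finger_gap: 0.669
grip_force: 63.3
```

>>> {"method": "play_rows", "body": {
  "commands": [
    [[0, 0, -0.009, 0, 0, -3], [0, 0, -0.009, 0, 0, -3], [0, 0, -0.009, 0, 0, -3], [0, 0, -0.009, 0, 0, -3], [0, 0, -0.009, 0, 0, -3], [0, 0, -0.009, 0, 0, -3], [0, 0, -0.009, 0, 0, -3], [0, 0, -0.009, 0, 0, -3], [0, 0, -0.009, 0, 0, -3], [0, 0, -0.009, 0, 0, -3], [0, 0, -0.009, 0, 0, -3], [0, 0, -0.009, 0, 0, -3]]
  ]
}}

```text
clock: 10.95
tool_pos: [504.0, -21.7, 26.1]
orientation: [0.001, 0.069, 0.998, -0.0]
wrist_force: [1.1, -1.7, 2.9]
finger_gap: 0.669
grip_force: 63.3
```

>>> {"method": "play_rows", "body": {
  "commands": [
    [[0, 0, -0.009, 0, 0, -3], [0, 0, -0.009, 0, 0, -3], [0, 0, -0.009, 0, 0, -3], [0, 0, -0.009, 0, 0, -3], [0, 0, -0.009, 0, 0, -3], [0, 0, -0.009, 0, 0, -3], [0, 0, -0.009, 0, 0, -3], [0, 0, 0, 0, 0, 0]]
  ]
}}

```text
clock: 11.62
tool_pos: [503.8, -21.2, 26.2]
orientation: [0.001, -0.114, 0.994, 0.0]
wrist_force: [2.7, -1.0, -0.6]
finger_gap: 0.667
grip_force: 63.8
```

```bash
python3 - <<'E'
from h import *
f=grab('side'); st=r.read_state(); print(st['tool_pos'],st['wrist_force'],st['ft_torque'],st['q'],st['finger_gap'],st['grip_force'],st['orientation'])
g=grab('scene')
cv2.imwrite('pics/c8.png',np.vstack([cv2.resize(f['color'][140:260,260:440],(450,300),interpolation=2),cv2.resize(g['color'][150:270,250:430],(450,300),interpolation=2)]))
E
python3 lev.py
```

```text
[503.78921878 -21.14519958  26.20878578] [ 2.00522869 -0.48449893 -1.14143827] [-0.02873811 -0.54172556  0.01462479] [ 0.39719694  0.54283711 -0.51731577  2.04484564  0.43038287  0.65813138
  1.39217029] 0.6675656418780053 63.80077945861558 [ 6.50974762e-04 -1.12552049e-01  9.93645611e-01  1.08170862e-04]
105 44 [37. 42. 44.]
115 46 [37. 42. 44.]
125 46 [37. 42. 44.]
135 49 [37. 42. 45.]
145 76 [37. 44. 45.]
155 78 [37. 44. 46.]
165 76 [37. 43. 45.]
175 25 [37. 42. 45.]
[ 2.06199622 -0.4193254   0.13207822] [503.80023188 -21.17315135  26.19974479] 11.7667
```

>>> {"method": "play_rows", "body": {
  "commands": [
    [[0, 0, -0.1, 0, 0, 0], [0, 0, -0.1, 0, 0, 0], [0, 0, -0.1, 0, 0, 0], [0, 0, 0, 0, 0, 0]]
  ]
}}

```text
clock: 12.1
tool_pos: [503.6, -21.2, 29.3]
orientation: [0.0, -0.113, 0.994, -0.0]
wrist_force: [3.8, -1.4, -2.4]
finger_gap: 0.666
grip_force: 64.4
```

View pics/c8.png

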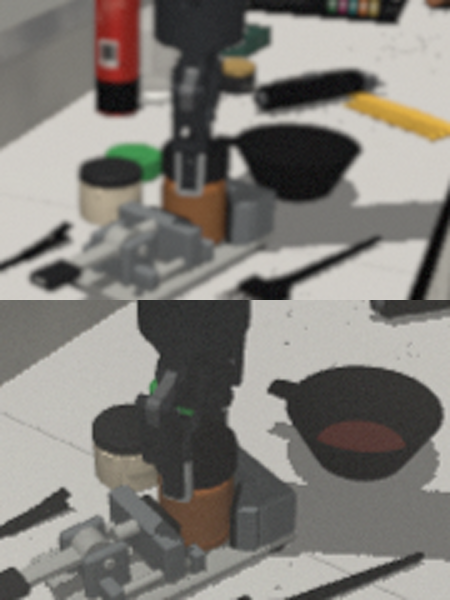

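The lid is free: a 3 mm lift added only about 2 N, which is the lid's weight. The gripper has turned 123° and nothing else has moved. I'll lift straight up to the final height.

>>> {"method": "play_rows", "body": {
  "commands": [
    [[0, 0, -0.29, 0, 0, 0], [0, 0, -0.29, 0, 0, 0], [0, 0, -0.29, 0, 0, 0], [0, 0, -0.29, 0, 0, 0], [0, 0, -0.29, 0, 0, 0], [0, 0, -0.29, 0, 0, 0], [0, 0, -0.29, 0, 0, 0], [0, 0, -0.29, 0, 0, 0], [0, 0, -0.29, 0, 0, 0], [0, 0, -0.29, 0, 0, 0], [0, 0, 0, 0, 0, 0], [0, 0, 0, 0, 0, 0]]
  ]
}}

```text
clock: 13.1
tool_pos: [503.2, -21.2, 58.3]
orientation: [0.0, -0.113, 0.994, -0.0]
wrist_force: [-0.4, 0.7, -0.0]
finger_gap: 0.676
grip_force: 64.6
```

```bash
python3 - <<'E'
from h import *
f=grab('side'); st=r.read_state(); print(st['tool_pos'],st['wrist_force'],st['finger_gap'],st['grip_force'],st['orientation'],st['clock'])
g=grab('scene')
cv2.imwrite('pics/c9.png',np.vstack([cv2.resize(f['color'][140:260,260:440],(450,300),interpolation=2),cv2.resize(g['color'][150:270,250:430],(450,300),interpolation=2)]))
E
python3 lev.py
```

```text
[503.08959777 -21.19173012  58.08397878] [ 0.57577123  0.44995448 -0.41032335] 0.6709688045368031 64.5853094454651 [-2.76618499e-06 -1.13111032e-01  9.93582353e-01 -5.06108450e-05] 13.15
105 46 [38. 42. 44.]
115 42 [37. 43. 44.]
125 48 [38. 42. 44.]
135 46 [38. 43. 45.]
145 77 [37. 44. 45.]
155 76 [38. 44. 45.]
165 79 [38. 44. 45.]
175 25 [36. 41. 45.]
[-0.61184602  0.69680375 -0.58770483] [503.00624884 -21.17889923  57.94988629] 13.25
```

View pics/c9.png

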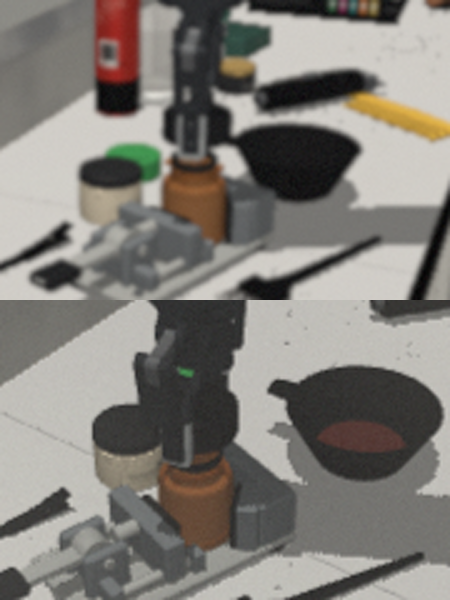

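The lid is held level above the open amber jar, whose mouth shows at (195,158) in the upper view, and the jar still stands in the clamp. I'll check the gap once from depth and then hand in.

```bash
python3 - <<'E'
from h import *
g=grab('scene'); W=cloud(g); C=g['color'].astype(int)
d=np.hypot(W[...,0]-502,W[...,1]+21); m=(d<33)&(W[...,2]>60)&(W[...,2]<140)
for z in range(60,140,4):
    k=m&(W[...,2]>=z)&(W[...,2]<z+4); 
    if k.sum()>2: print(z,k.sum(),C[k].mean(0).round(),np.percentile(d[k],[20,80]).round())
E
```

```text
60 57 [54. 70. 94.] [25. 27.]
64 126 [ 57.  79. 111.] [22. 26.]
68 82 [ 56.  78. 112.] [19. 23.]
72 25 [51. 66. 91.] [19. 20.]
76 42 [50. 66. 91.] [19. 23.]
80 77 [50. 65. 89.] [18. 23.]
84 27 [47. 50. 53.] [18. 20.]
88 15 [46. 48. 50.] [18. 19.]
104 15 [53. 58. 65.] [28. 30.]
108 40 [55. 57. 58.] [28. 31.]
112 34 [48. 49. 50.] [29. 31.]
116 38 [49. 50. 51.] [29. 31.]
120 32 [50. 51. 52.] [29. 31.]
124 48 [53. 54. 55.] [29. 31.]
128 259 [46. 47. 48.] [13. 28.]
132 21 [48. 49. 50.] [26. 30.]
136 18 [49. 50. 50.] [31. 33.]
```

The lid's underside is at about 106–107 mm and the jar's mouth at about 82 mm, so the gap is about 25 mm.

```bash
python3 -c "
from station import r
print(r.job_done())"
```

```text
the job is handed in; nothing more can be done
None
```

The job is handed in: the lever is fully down, the lid came free after a 123° anticlockwise turn, and the gripper holds it level about 25 mm above the mouth of the jar, which is still clamped; the bystanders look untouched in the pictures.

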